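# Set up the double-lidded instrument pot

### The arm

A 7-joint arm with a two-finger parallel gripper is mounted at the origin on a cart in front of the work surface, level with it; the furniture and walls round the work are solid. World frame = base frame: x ahead of the robot, y to its left, z up, the work surface at z = 0. Lengths are in mm, angles in rad, forces in N, time in s.
With the tool pointing down it reaches from about 400 to 925 mm from the base axis. Payload 5.6 kg.
Tool frame: the origin (TCP) lies midway between the tips of the shut fingers; the grasp point (between the pads) lies 19 mm behind it (env.tcp_to_grasp is the distance from the TCP to the grasp point, in mm); z points along the fingers, y is the direction in which the jaws open and shut (so a half turn about z gives the same grasp; the last joint's range is limited). The gripper opens to 85 mm and grips with 20 to 120 N. Pads are 22 mm wide; open, the fingers measure 114 mm over their backs; the gripper's body (76 mm by 85 mm) begins 54 mm behind the grasp point. The pads swing forward as they close: fully open they stand 13 mm farther back than shut.
Start: joints at [1.236, 0.468, -0.012, 1.603, 0.006, 1.071, -0.056], TCP at [186.947, -622.544, 193.29] pointing down, gripper open.
Joint ranges: [-2.53, 2.53], [-0.31, 2.02], [-1.57, 1.55], [0.28, 2.44], [-1.29, 4.43], [0.15, 1.84], [-2.92, 2.92]. Speed limits (rad/s): [2.57, 2.57, 3.14, 3.14, 3.14, 3.14, 3.14].

### API

Orientations are given as a rotation vector (axis times angle).
In Python, from rig import get_state, vision, env gives the robot as it stands. The module is installed in compiled form; this text tells all that it offers.
- The arm moves only by the tool play_rows, never from a script. Its argument "steps" is a list of rows, each an object of numbers: "wx", "wy", "wz": the turn, a rotation vector about the world's x, y, z in rad; "dx", "dy", "dz": the shift along the world's x, y, z in mm; "fingers": the finger opening in mm, from 0 to 85.4. In form: [{"wx": .., "wy": .., "wz": .., "dx": .., "dy": .., "dz": .., "fingers": ..}, ...]. A call has 1 to 20 rows; each row shifts and turns the commanded pose from where the row before left it; what a row does not reach is not made up. A row lasts 1/10 s, in which the tool goes at most 50 mm and 8.59 degrees, less where a joint would pass 70% of its speed; a pose out of reach is approached as far as the arm can. A call with a gripper value outside its range is refused whole. The fingers move at their own pace and stop on an object; "grip_force" is the grip in N (left out, the last holds). Time passes only in rows, so rows that do not move let the fingers close. It gives the time, the measured TCP pose, the force and the opening at its end, in the units of the state.
- get_state(): the state, without advancing time (a new reading comes with each control period).
- vision.grab_frame(name): name is "side" or "top"; returns the picture (480x640x3 uint8, red, green, blue); there is no depth.
- vision.camera_params(name): a dict with "mtx" (3x3 intrinsics, pixels), "distortion" ([k1, k2, p1, p2, k3] as OpenCV has them; the pictures are not rectified), "R" (3x3) and "t" (3): a world point X has camera coordinates R X + t. Camera axes: x right, y down, z forward; pixel columns grow to the right and rows downward; lengths in mm; the calibration is good to about 2 mm. A picture is of the moment at which its call begins. camera_params takes no time and is no camera call.
- env.sign_off(): hands the job in, once; it reports no verdict.
Trained networks look in the newest picture that a camera, given by its name, has taken for a name from the list of things; names that differ only in an ending like _2 or _b are one class to them, and where a whole thing is asked for, a point or a joint stands for the part that bears it (a point fixed in the world has none). Each returns a list of dicts, best first, with "score" (0 to 1); they miss things now and then, are a little off and sometimes report something else, mostly with a low value. They report only what shows in the picture. A call takes as long as a camera call. They do not tell look-alikes from the thing itself.
- vision.look_for(thing, camera): "centre" ([row, column] in pixels, amid what is visible of it).
- vision.mark_of(thing, camera): "centre" ([row, column] in pixels: a listed point, or the origin of a listed thing).
The state is a dict: "clock": time; "joint_pos": joint angles; "joint_vel": joint speeds; "tau": joint torques, N m; "ee_pos": TCP position; "tool_rot": TCP orientation; "ft_force": force on the tool from outside, world axes, zero at the start; "moment": the same for the moment, N m; "width": finger opening in mm.
Only numpy, scipy, OpenCV 4.12 (cv2) and the standard library are available. Lean on these libraries where they do the work, as an engineer would, in place of code of your own. Each camera call takes 0.05 s, during which the arm holds its last target. There are 200 camera calls.

### The job

Set up the instrument pot for the next session: slide the open steel pot along the work surface, without lifting it, until it stands inside the green ring. Then carry the nested lid set from the tray in one piece (lifting the red knob carries both lids), lower it gently onto the pot so that it is fully seated, let go, and lift the blue outer lid alone straight up, leaving the inner lid seated and undisturbed. Finish while still holding the blue lid level above the pot, about 10 cm higher than where it sat (this keeps the inner lid ready to open), with none of the other things on the table disturbed.

Things in the scene. Friction and masses are not known exactly. Their poses are not given: they have to be found in the camera images.
- pot: open round steel pot, loose, about 0.6 kg: outside diameter 61 mm (63 mm at the rim bead, top 3 mm), inside diameter 56 mm, 55 mm high, wall 2.5 mm; origin at the centre of its underside, z up. It starts inside the black ring and slides on the surface.
- pot_mid (a point): centre of the pot, half-way up (27.5 mm above its underside)
- ring_green: flat green painted ring on the work surface, no thickness to bump into, inner diameter 80 mm, outer 92 mm; origin at its centre: where the pot must stand
- ring_black: flat black painted ring of the same size: where the pot stands at the start (within 6 mm of its centre). Fixed things nearby: a thin pen cable up to 47 mm high crosses the front left of the table to a large tray at the left, at least 40 mm from both rings' centres; a 334 mm high wash bottle stands behind the lid tray, at the left
- lid_tray: shallow beige steel tray, fixed, 136 x 316 mm, rim 24 mm high, floor 1.5 mm above the work surface; the lid set stands in it; origin at the centre of its underside, y along its long side
- inner_lid: steel inner lid, loose, 0.15 kg: plug 51 mm in diameter, 10 mm deep, 2.5 mm play in the pot; above it a flange 68 mm wide, 3 mm thick; in the middle a red upright knob 15 mm in diameter, top 60 mm above the plug's underside. Origin: centre of the plug's underside, z up. Seated, the flange lies on the rim: origin 45 mm above the pot's underside. Lifting the knob carries both lids
- inner_knob (a point): on the axis of the red knob, at the middle of the part that stands free above the blue collar (46 mm above the inner lid's origin; the free part runs from 31 to 60 mm above it)
- outer_lid: blue plastic outer lid, loose, 70 g, lying by its weight on the inner lid's flange (its origin 4 mm above the inner lid's); skirt 76 mm outside, 71 inside diameter; top plate from 9 to 13 mm above the skirt's lower edge; on it an upright grip collar 38 mm in diameter, from 13 to 27 mm, with a 26 mm hole for the red knob. Origin: centre of the skirt's lower edge, z up
- outer_collar (a point): centre of the blue grip collar, half-way up it (20 mm above the outer lid's origin)
- grip_nub: bystander: small grey steel nub, 23 mm in diameter, 15 mm high, loose in the tray beside the lids
- ink_blue: bystander: blue ink bottle, 32 mm in diameter, 92 mm high, standing to the right of the rings
- tape_roll: bystander: yellow tape roll, 64 mm across, 19 mm high, lying in front of the rings
Things that resemble listed ones, but are neither listed nor needed, are in the scene too. Leave any turquoise look-alike of the pot alone.

How it is judged (in metres and radians):
On the way, in this order (a step that is already met when the one before it is completed fails the run):
1. the pot has been slid into the green ring and stands there (horizontal distance between pot and ring_green below 0.01 m and height (world z) of pot below 0.004 m and angle between pot's own z axis and vertical below 0.06 rad and linear speed of pot below 0.02 m/s), for 0.2 s.
2. the nested lid set, both lids together, is fully seated on the pot (z of inner_lid in the frame of pot between 0.042 and 0.0475 m and horizontal distance between inner_lid and pot below 0.006 m and angle between inner_lid's own z axis and vertical below 0.08 rad and z of outer_lid in the frame of inner_lid between 0.001 and 0.0065 m and horizontal distance between outer_lid and inner_lid below 0.006 m and horizontal distance between pot and ring_green below 0.012 m and height (world z) of pot below 0.004 m and angle between pot's own z axis and vertical below 0.06 rad), for 0.2 s.
3. the blue outer lid alone is lifted clear, the inner lid still seated (z of inner_lid in the frame of pot between 0.042 and 0.0475 m and horizontal distance between inner_lid and pot below 0.006 m and angle between inner_lid's own z axis and vertical below 0.08 rad and z of outer_lid in the frame of inner_lid above 0.07 m and horizontal distance between outer_lid and pot below 0.08 m and angle between outer_lid's own z axis and vertical below 0.35 rad and contact force between the fingers and outer_lid above 0.5 N and contact force between outer_lid and inner_lid below 0.05 N and contact force between outer_lid and pot below 0.05 N), for 0.2 s.
At the end, for the whole second after the job is handed in: pot upright within 12 mm of the green ring's centre; inner lid fully seated on it, level, at rest; blue lid held still by the fingers over the pot (within 80 mm sideways, 20 degrees of level), at least 66 mm above where it sat, touching neither inner lid nor pot (all of step 3 and horizontal distance between pot and ring_green below 0.012 m and height (world z) of pot below 0.004 m and angle between pot's own z axis and vertical below 0.06 rad and linear speed of outer_lid below 0.03 m/s and linear speed of each of inner_lid, pot below 0.02 m/s); the arm keeps its last pose, push and grip.
It fails at once if the pot is lifted off the surface by more than 6 mm, or tipped (height (world z) of pot above 0.006 m or angle between pot's own z axis and vertical above 0.15 rad).
It fails at once if the outer lid comes off the inner lid while the inner lid is not seated on the pot (z of outer_lid in the frame of inner_lid above 0.015 m and not (z of inner_lid in the frame of pot between 0.042 and 0.0475 m and horizontal distance between inner_lid and pot below 0.006 m and angle between inner_lid's own z axis and vertical below 0.08 rad)).
It fails at once if the lid set is let go more than 12 mm above its seat (dropped) (height (world z) of inner_lid above 0.057 m and contact force between the fingers and inner_lid below 0.01 N and contact force between the fingers and outer_lid below 0.01 N).
It fails at once if a bystander (steel nub, ink bottle, tape roll) is moved more than 15 mm (distance of any of grip_nub, ink_blue, tape_roll from where it was at the start of the episode above 0.015 m).
It also fails if it takes over 72 s, if anything falls off the work surface, if the arm or the gripper's body presses on something with over 40 N, if the wrist force passes 120 N, or if a joint passes its speed limit or range.

## Working session

There is one attempt and no reset: what is moved stays moved. The work goes in short steps, Python scripts to look and compute and a tool call to move; the robot and the scene stay as the last step left them, time stands still between calls to the robot, and variables do not carry over. Pictures are saved under pics/ and viewed, about 8 in all and at most 12, crops included, and the job is handed in when it is done.

Besides the shell and the picture viewer there is one more tool, called after ">>>" by a JSON object that holds its "fn" and its "kwargs", one argument or row to a line. play_rows: Moves the arm, as the interface text tells. Its arguments: {"type":"object","properties":{"steps":{"type":"array","items":{"type":"object","properties":{"wx":{"type":"number"},"wy":{"type":"number"},"wz":{"type":"number"},"dx":{"type":"number"},"dy":{"type":"number"},"dz":{"type":"number"},"fingers":{"type":"number"}}}},"grip_force":{"type":"number"}},"required":["steps"]}

```bash
mkdir -p pics; ls; python3 - <<'E'
from rig import get_state, vision, env
import cv2, numpy as np
np.set_printoptions(precision=3,suppress=True)
print(get_state())
for c in ("side","top"):
    im=vision.grab_frame(c); cv2.imwrite(f"pics/{c}0.png",im[:,:,::-1])
    p=vision.camera_params(c); print(c,p, 'cam pos',-np.array(p['R']).T@np.array(p['t']))
    for n in ("pot","ring_green","ring_black","lid_tray","inner_lid","inner_knob","outer_lid","outer_collar","grip_nub","ink_blue","tape_roll","pot_mid"):
        r=vision.mark_of(n,c); print(c,n,[(np.round(a['centre'],1).tolist(),round(a['score'],2)) for a in r[:4]])
E
```

```text
pics
{'clock': 0.0, 'joint_pos': array([ 1.236,  0.468, -0.012,  1.604,  0.006,  1.071, -0.056]), 'joint_vel': array([ 0.001, -0.001,  0.001, -0.002,  0.001,  0.001,  0.001]), 'tau': array([ -0.   , -53.238,   0.021, -25.131,   0.011,   0.008,  -0.   ]), 'ee_pos': array([ 186.738, -621.93 ,  192.299]), 'tool_rot': array([-3.106, -0.456,  0.001]), 'ft_force': array([-0.215,  0.306, -0.593]), 'moment': array([ 0.   , -0.012,  0.02 ]), 'width': 85.22593210302803}
side {'mtx': array([[482.817,   0.   , 322.463],
       [  0.   , 482.817, 234.592],
       [  0.   ,   0.   ,   1.   ]]), 'distortion': array([-0.015,  0.   ,  0.   ,  0.   ,  0.   ]), 'R': array([[-0.978, -0.21 , -0.018],
       [-0.104,  0.555, -0.826],
       [ 0.183, -0.805, -0.564]]), 't': array([507.796, 114.765, 864.392])} cam pos [349.883 739.015 591.305]
side pot [([235.4, 344.3], 0.81), ([221.0, 401.1], 0.73), ([185.6, 320.1], 0.6)]
side ring_green [([282.3, 330.9], 0.51)]
side ring_black [([233.4, 347.3], 0.59)]
side lid_tray [([272.2, 250.8], 0.71)]
side inner_lid [([279.3, 247.1], 0.42)]
side inner_knob [([268.2, 
[... 556 characters left out ...]
0.992, -0.02 , -0.124],
       [ 0.125, -0.006, -0.992]]), 't': array([ -74.06 ,  540.072, 1016.673])} cam pos [ 410.617  -57.245 1076.524]
top pot [([206.2, 441.3], 0.74), ([263.8, 343.3], 0.72), ([314.8, 383.2], 0.7), ([176.4, 243.1], 0.21)]
top ring_green [([170.8, 259.3], 0.73)]
top ring_black []
top lid_tray [([171.3, 259.8], 0.88)]
top inner_lid [([173.4, 244.5], 0.48)]
top inner_knob [([167.0, 240.3], 0.67)]
top outer_lid [([178.1, 243.2], 0.95)]
top outer_collar [([172.7, 241.6], 0.85)]
top grip_nub [([163.1, 199.0], 0.6)]
top ink_blue []
top tape_roll [([314.8, 321.2], 0.65), ([162.4, 198.3], 0.56)]
top pot_mid [([203.7, 446.0], 0.95), ([320.6, 382.1], 0.79), ([257.0, 338.8], 0.75)]
```

View pics/top0.png

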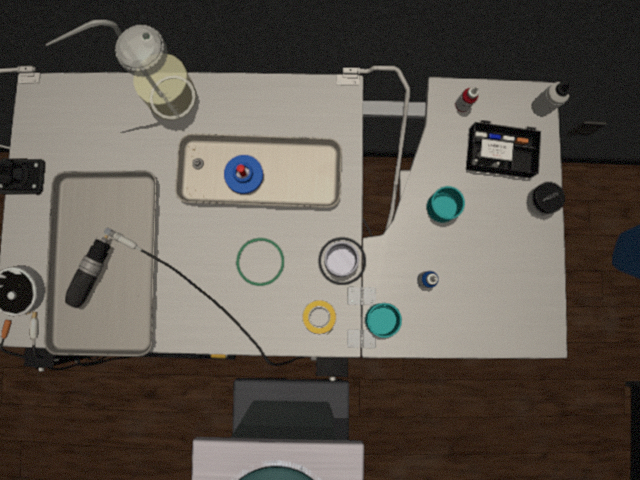

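View pics/side0.png

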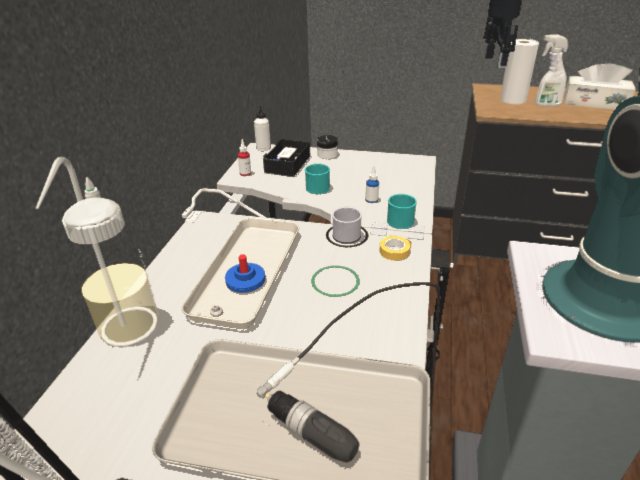

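The top view shows the green ring at (261,260), the steel pot in the black ring at (260,341), and the blue lid set at (173,242). The nub is at (163,198), the tape at (317,320) and the ink bottle at (280,428). The cable runs to the left of the green ring. The two turquoise cups are decoys.

```bash
cat > h.py <<'E'
from rig import get_state, vision, env
import cv2, numpy as np
np.set_printoptions(precision=1,suppress=True)
P={c:vision.camera_params(c) for c in("side","top")}
def K(c): p=P[c]; return [np.array(p[k],float) for k in("mtx","distortion","R","t")]
def ray(c,rc):
    M,D,R,t=K(c); u=cv2.undistortPoints(np.array([[[rc[1],rc[0]]]],float),M,D)[0,0]
    return -R.T@t, R.T@np.array([u[0],u[1],1])
def onz(c,rc,z): o,d=ray(c,rc); return o+d*(z-o[2])/d[2]
def tri(a,b):
    A=[];B=[]
    for c,rc in(("side",a),("top",b)):
        o,d=ray(c,rc); d=d/np.linalg.norm(d); Q=np.eye(3)-np.outer(d,d); A.append(Q);B.append(Q@o)
    x=np.linalg.solve(A[0]+A[1],B[0]+B[1]); return x,[np.linalg.norm(A[i]@x-B[i]) for i in(0,1)]
def proj(c,X):
    M,D,R,t=K(c); return cv2.projectPoints(np.array(X,float).reshape(-1,1,3),cv2.Rodrigues(R)[0],t,M,D)[0][:,0,::-1]
def mask(im,lo,hi): return cv2.inRange(cv2.cvtColor(im,cv2.COLOR_RGB2HSV),lo,hi)
def comps(m,n=30):
    k,l,s,ce=cv2.connectedComponentsWithStats(m); return [(s[i,4],ce[i][::-1],l==i) for i in range(1,k) if s[i,4]>=n]
def circ(c,m,z):
    "fit circle to a mask's outer contour, mapped on plane z"
    cs=max(cv2.findContours(m.astype(np.uint8),cv2.RETR_EXTERNAL,cv2.CHAIN_APPROX_NONE)[0],key=len)[:,0]
    X=np.array([onz(c,(v,u),z)[:2] for u,v in cs]); A=np.c_[2*X,np.ones(len(X))]
    s=np.linalg.lstsq(A,(X**2).sum(1),rcond=None)[0]; return s[:2],np.sqrt(s[2]+s[:2]@s[:2])
E
python3 - <<'E'
from h import *
for c in("side","top"):
    im=cv2.imread(f"pics/{c}0.png")[:,:,::-1]
    for n,lo,hi,z in(("green",(60,70,40),(82,255,255),0),("blue",(105,150,60),(125,255,255),14.5),("red",(0,150,60),(6,255,255),50)):
        for a,ce,l in comps(mask(im,lo,hi)): 
            print(c,n,a,ce,*(circ(c,l,z) if n!="red" else onz(c,ce,z)))
print("nets:")
for n,a,b in(("pot",(235.4,344.3),(263.8,343.3)),("potmid",(226.2,346.3),(257,338.8)),("inner",(279.3,247.1),(173.4,244.5)),("knob",(268.2,242.2),(167,240.3)),("outer",(276.4,243.6),(178.1,243.2)),("collar",(273.6,244.4),(172.7,241.6)),("nub",(307.3,216.5),(163.1,199)),("tape",(250.1,395.5),(314.8,321.2)),("tray",(272.2,250.8),(171.3,259.8))): print(n,*tri(a,b))
print("green",onz("side",(282.3,330.9),0),onz("top",(261,260),0)); print('ink',onz("side",(201,372.4),0))
for n in ("top","side"):
    im=cv2.imread(f"pics/{n}0.png"); r,c=((150,180) if n=="top" else (190,200)); cr=im[r:r+190,c:c+220]
    cv2.imwrite(f"pics/crop_{n}.png",cv2.resize(cr,None,fx=3,fy=3,interpolation=cv2.INTER_CUBIC))
E
```

```text
side green 54 [282.6 316.7] [486.7  41.1] 42.66378161543397
side green 74 [284.4 349.7] [486.2  40.7] 42.97450102938013
side blue 50 [182.9 372.1] [ 463.5 -332.1] 12.573974173284205
side blue 795 [278.4 244.9] [650.8  82.8] 36.38724646383831
side red 103 [262.8 242.7] 650.783564830137 83.33094079925615 50.0
top green 232 [261.6 259.4] [488.8  42.2] 43.72683351664176
top blue 56 [135.9 494.2] [ 743.4 -410.9] 8.327112644557777
top blue 930 [174.6 243.4] [654.9  78.3] 35.617448435858336
top blue 66 [279.6 426.3] [ 460.8 -279.6] 12.687275282840089
top red 45 [169.7 240.9] 654.7827408884489 78.19971161187047 50.0
nets:
pot [ 491.7 -116.6   -3.9] [np.float64(4.172586550678765), np.float64(4.172586550678824)]
potmid [ 494.1 -107.3   26.8] [np.float64(3.8207455897800413), np.float64(3.8207455897800444)]
inner [654.2  75.9   5.1] [np.float64(4.00665566781547), np.float64(4.006655667815591)]
knob [659.2  80.5  35. ] [np.float64(4.308588447452234), np.float64(4.308588447452356)]
outer [650.8  79.   13.6] [np.float64(3.8804254910487077), np.float64(3.880425491048354)]
collar [653.8  80.   21.8] [np.float64(1.7404665666805843), np.float64(1.7404665666803725)]
nub [675.3 165.4  10. ] [np.float64(0.6492629624998226), np.float64(0.6492629625002855)]
tape [385.9 -76.8   0.3] [np.float64(4.148577749578928), np.float64(4.148577749578873)]
tray [658.9  46.7  -1. ] [np.float64(5.372641022923797), np.float64(5.372641022923672)]
green [492.6  48.6   0. ] [489.4  41.9   0. ]
ink [ 453.9 -267.8    0. ]
```

View pics/crop_top.png

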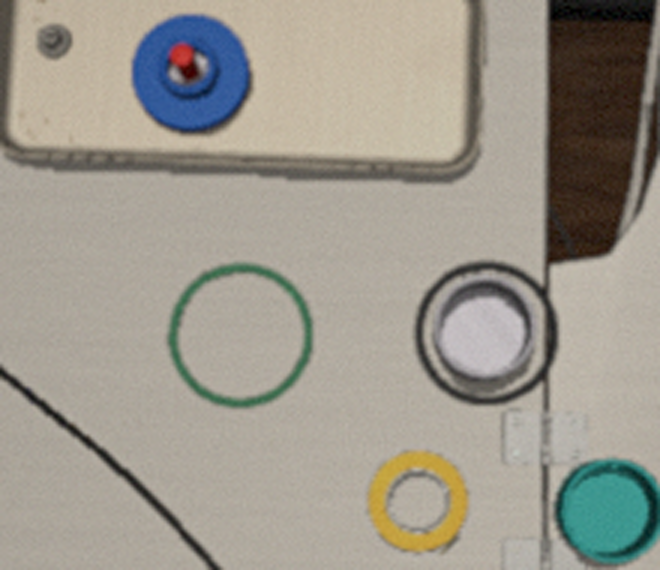

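```bash
python3 - <<'E'
from h import *
im=cv2.imread("pics/top0.png").copy(); th=np.linspace(0,2*np.pi,60)
def cyl(x,y,z,r): return np.c_[x+r*np.cos(th),y+r*np.sin(th),th*0+z]
g=im.max(2)
m=((g<70)).astype(np.uint8); m[:,:310]=0;m[:,362:]=0;m[:236]=0;m[288:]=0
print("black ring",circ("top",m,0), onz("top",(261,342),0))
for name in("top","side"):
    im=cv2.imread(f"pics/{name}0.png"); S=4
    r,c=((225,220) if name=="top" else (195,290)); b=cv2.resize(im[r:r+90,c:c+160],None,fx=S,fy=S,interpolation=cv2.INTER_CUBIC)
    for (x,y,z,rad,col) in((493,-110,0,30.5,(0,0,255)),(493,-110,55,31.5,(0,0,255)),(493,-110,55,28,(0,255,255)),(487.5,41.5,0,46,(255,0,0))):
        q=((proj(name,cyl(x,y,z,rad))[:,::-1]-[c,r]+.5)*S-.5).astype(np.int32); cv2.polylines(b,[q],True,col,1)
    cv2.imwrite(f"pics/ov_{name}.png",b)
a=cv2.imread("pics/ov_top.png");b=cv2.imread("pics/ov_side.png"); cv2.imwrite("pics/ov.png",np.r_[a,b][:,:][:720])
cv2.imwrite("pics/ov.png",cv2.resize(np.r_[a,b],(533,600),interpolation=cv2.INTER_AREA))
E
```

```text
black ring (array([ 493.5, -114.1]), np.float64(43.15647586929776)) [ 492.6 -114.4    0. ]
```

View pics/ov.png

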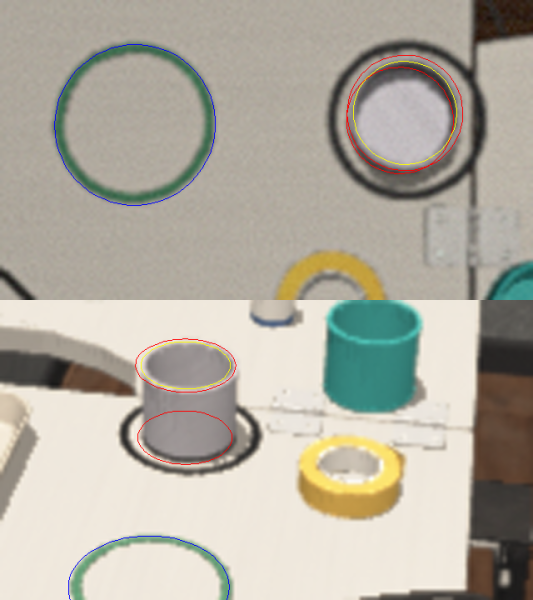

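The overlay puts the pot at about (491.5, -110.5) and the green ring at about (487.5, 41.5). The lid set is at about (653, 80.5). I'm moving above the pot now.

>>> {"fn": "play_rows", "kwargs": {
  "steps": [
    {"dx": 20,"dy": 34,"wz": -0.02,"fingers": 85},
    {"dx": 20,"dy": 34,"wz": -0.02},
    {"dx": 20,"dy": 34,"wz": -0.02},
    {"dx": 20,"dy": 34,"wz": -0.02},
    {"dx": 20,"dy": 34,"wz": -0.02},
    {"dx": 20,"dy": 34,"wz": -0.02},
    {"dx": 20,"dy": 34,"wz": -0.02},
    {"dx": 20,"dy": 34,"wz": -0.02},
    {"dx": 20,"dy": 34,"wz": -0.02},
    {"dx": 20,"dy": 34,"wz": -0.02},
    {"dx": 20,"dy": 34,"wz": -0.02},
    {"dx": 20,"dy": 34,"wz": -0.02},
    {"dx": 20,"dy": 34,"wz": -0.02},
    {"dx": 20,"dy": 34,"wz": -0.02},
    {"dx": 20,"dy": 34,"wz": -0.01},
    {"dx": 0,"dy": 0}
  ],
  "grip_force": 20
}}

```text
validation failed for argument at $.st...
```

>>> {"fn": "play_rows", "kwargs": {
  "steps": [
    {"wx": 0,"wy": 0,"wz": -0.02,"dx": 20,"dy": 34,"dz": 0,"fingers": 85},
    {"wx": 0,"wy": 0,"wz": -0.02,"dx": 20,"dy": 34,"dz": 0,"fingers": 85},
    {"wx": 0,"wy": 0,"wz": -0.02,"dx": 20,"dy": 34,"dz": 0,"fingers": 85},
    {"wx": 0,"wy": 0,"wz": -0.02,"dx": 20,"dy": 34,"dz": 0,"fingers": 85},
    {"wx": 0,"wy": 0,"wz": -0.02,"dx": 20,"dy": 34,"dz": 0,"fingers": 85},
    {"wx": 0,"wy": 0,"wz": -0.02,"dx": 20,"dy": 34,"dz": 0,"fingers": 85},
    {"wx": 0,"wy": 0,"wz": -0.02,"dx": 20,"dy": 34,"dz": 0,"fingers": 85},
    {"wx": 0,"wy": 0,"wz": -0.02,"dx": 20,"dy": 34,"dz": 0,"fingers": 85},
    {"wx": 0,"wy": 0,"wz": -0.02,"dx": 20,"dy": 34,"dz": 0,"fingers": 85},
    {"wx": 0,"wy": 0,"wz": -0.02,"dx": 20,"dy": 34,"dz": 0,"fingers": 85},
    {"wx": 0,"wy": 0,"wz": -0.02,"dx": 20,"dy": 34,"dz": 0,"fingers": 85},
    {"wx": 0,"wy": 0,"wz": -0.02,"dx": 20,"dy": 34,"dz": 0,"fingers": 85},
    {"wx": 0,"wy": 0,"wz": -0.02,"dx": 20,"dy": 34,"dz": 0,"fingers": 85},
    {"wx": 0,"wy": 0,"wz": -0.02,"dx": 20,"dy": 34,"dz": 0,"fingers": 85},
    {"wx": 0,"wy": 0,"wz": -0.01,"dx": 20,"dy": 34,"dz": 0,"fingers": 85},
    {"wx": 0,"wy": 0,"wz": 0,"dx": 0,"dy": 0,"dz": 0,"fingers": 85}
  ],
  "grip_force": 20
}}

```text
clock: 2.9
ee_pos: [489.5, -106.8, 193.8]
tool_rot: [-3.139, -0.016, -0.004]
ft_force: [0.4, -0.4, -0.1]
width: 85.1
```

>>> {"fn": "play_rows", "kwargs": {
  "steps": [
    {"wx": 0,"wy": 0,"wz": -0.01,"dx": 2,"dy": 0,"dz": -30,"fingers": 85},
    {"wx": 0,"wy": 0,"wz": 0,"dx": 0,"dy": 0,"dz": -30,"fingers": 85},
    {"wx": 0,"wy": 0,"wz": 0,"dx": 0,"dy": 0,"dz": -30,"fingers": 85},
    {"wx": 0,"wy": 0,"wz": 0,"dx": 0,"dy": 0,"dz": -20,"fingers": 85},
    {"wx": 0,"wy": 0,"wz": 0,"dx": 0,"dy": 0,"dz": 0,"fingers": 85},
    {"wx": 0,"wy": 0,"wz": 0,"dx": 0,"dy": 0,"dz": 0,"fingers": 85}
  ]
}}

```text
clock: 3.5
ee_pos: [489.1, -112.9, 83.7]
tool_rot: [3.141, -0.014, -0.0]
ft_force: [0.4, -1.0, 0.1]
width: 84.8
```

```bash
python3 - <<'E'
from h import *
s=get_state(); print(s['ee_pos'],s['tool_rot'])
a=vision.grab_frame("top");b=vision.grab_frame("side")
cv2.imwrite("pics/n.png",cv2.resize(np.r_[a[200:320,230:430],b[150:290,250:450]],None,fx=2.3,fy=2.3,interpolation=2)[:,:,::-1]); s=get_state(); print(s['ee_pos'],s['tool_rot'])
E
```

```text
[ 489.1 -112.9   83.7] [ 3.1 -0.  -0. ]
[ 490.  -113.    84.6] [ 3.1 -0.   0. ]
```

View pics/n.png

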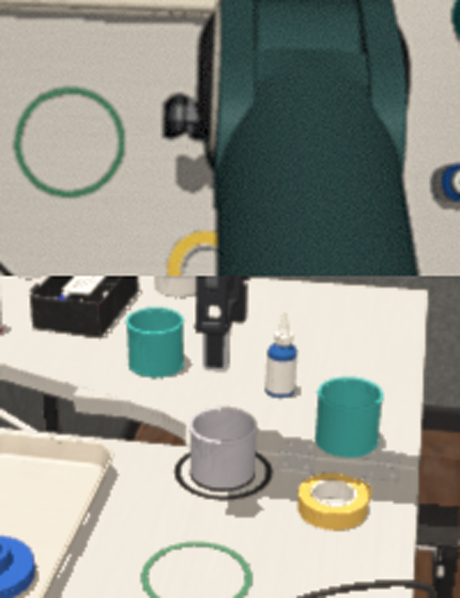

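```bash
python3 - <<'E'
from h import *
print(proj("side",[[490,-113,84],[490,-70,97],[490,-156,97],[447,-113,97],[533,-113,97]]))
print(get_state()['joint_pos'])
E
```

```text
[[201.6 347.2]
 [206.8 343.6]
 [186.2 350.6]
 [198.  368.1]
 [194.2 326.7]]
[ 0.4  0.4 -0.3  2.   0.2  0.7 -1.6]
```

```bash
python3 - <<'E'
from h import *
b=vision.grab_frame("side").copy()
for q,c in zip(proj("side",[[490,-113,84],[490,-70,97],[490,-156,97]]),[(255,0,0),(0,255,0),(0,0,255)]): cv2.circle(b,(int(q[1]),int(q[0])),1,c,-1)
cv2.imwrite("pics/n2.png",cv2.resize(b[60:260,270:430],None,fx=3,fy=3,interpolation=2)[:,:,::-1])
E
```

```text
(no output)
```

View pics/n2.png

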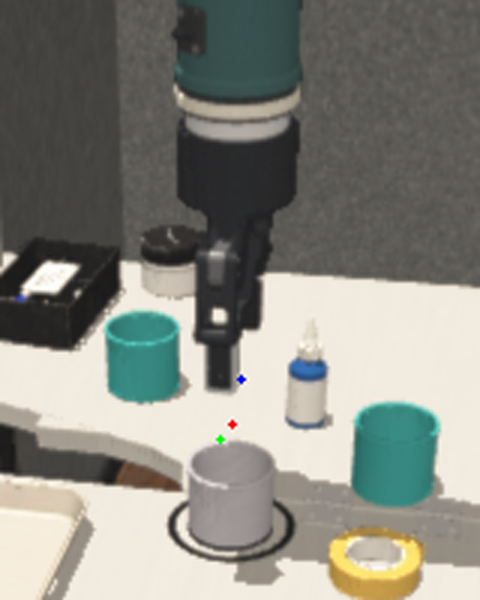

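```bash
python3 - <<'E'
from h import *
print(get_state()['ee_pos'], get_state()['clock'])
print("start",proj("side",[[187,-622,193],[187,-622,206]]))
for z in(84,97,110,120,130,140,150,160,200,250): print(z,proj("side",[[490,-71,z],[490,-155,z],[490,-113,z]]).ravel())
im=cv2.imread("pics/side0.png"); cv2.imwrite("pics/n3.png",cv2.resize(im[0:100,460:560],None,fx=4,fy=4,interpolation=2))
E
```

```text
[ 490.  -112.9   84.7] 3.65
start [[ 82.1 491. ]
 [ 77.2 491.9]]
84 [212.1 343.6 191.8 350.5 201.6 347.2]
97 [206.5 343.6 186.4 350.6 196.1 347.2]
110 [200.8 343.7 181.  350.7 190.6 347.3]
120 [196.4 343.7 176.7 350.7 186.2 347.3]
130 [191.9 343.8 172.4 350.8 181.8 347.4]
140 [187.4 343.8 168.1 350.9 177.4 347.5]
150 [182.8 343.8 163.7 350.9 172.9 347.5]
160 [178.2 343.9 159.3 351.  168.4 347.6]
200 [159.  344.  141.1 351.3 149.7 347.8]
250 [133.7 344.2 117.1 351.7 125.1 348.1]
```

View pics/n3.png

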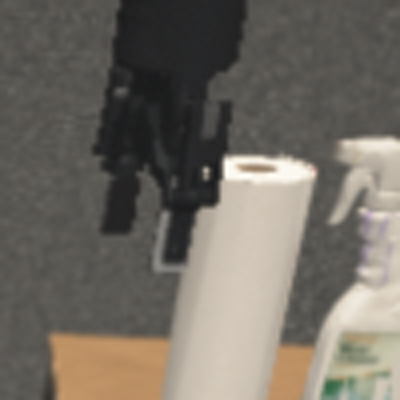

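The fingertips show about 40 mm higher than the reported TCP implies (near tip row 189, expected 207; the start picture agrees). I'll shut the fingers here, clear of the pot, to check where the TCP really is.

>>> {"fn": "play_rows", "kwargs": {
  "steps": [
    {"wx": 0,"wy": 0,"wz": 0,"dx": 0,"dy": 0,"dz": 0,"fingers": 0},
    {"wx": 0,"wy": 0,"wz": 0,"dx": 0,"dy": 0,"dz": 0,"fingers": 0},
    {"wx": 0,"wy": 0,"wz": 0,"dx": 0,"dy": 0,"dz": 0,"fingers": 0},
    {"wx": 0,"wy": 0,"wz": 0,"dx": 0,"dy": 0,"dz": 0,"fingers": 0},
    {"wx": 0,"wy": 0,"wz": 0,"dx": 0,"dy": 0,"dz": 0,"fingers": 0},
    {"wx": 0,"wy": 0,"wz": 0,"dx": 0,"dy": 0,"dz": 0,"fingers": 0},
    {"wx": 0,"wy": 0,"wz": 0,"dx": 0,"dy": 0,"dz": 0,"fingers": 0},
    {"wx": 0,"wy": 0,"wz": 0,"dx": 0,"dy": 0,"dz": 0,"fingers": 0}
  ]
}}

```text
clock: 4.45
ee_pos: [488.9, -112.5, 83.3]
tool_rot: [-3.142, 0.013, 0.0]
ft_force: [0.1, 0.2, -0.8]
width: -0.2
```

```bash
python3 - <<'E'
from h import *
s=get_state(); print(s['ee_pos'],s['width'], env.tcp_to_grasp)
b=vision.grab_frame("side").copy()
for q,c in zip(proj("side",[s['ee_pos'],s['ee_pos']+[0,0,19],s['ee_pos']+[0,0,73]]),[(255,0,0),(0,255,0),(0,0,255)]): cv2.circle(b,(int(q[1]),int(q[0])),1,c,-1)
cv2.imwrite("pics/n4.png",cv2.resize(b[90:250,290:410],None,fx=4,fy=3.75,interpolation=2)[:,:,::-1])
E
```

```text
[ 488.9 -112.5   83.3] -0.20304736131073436 18.700000000000003
```

View pics/n4.png

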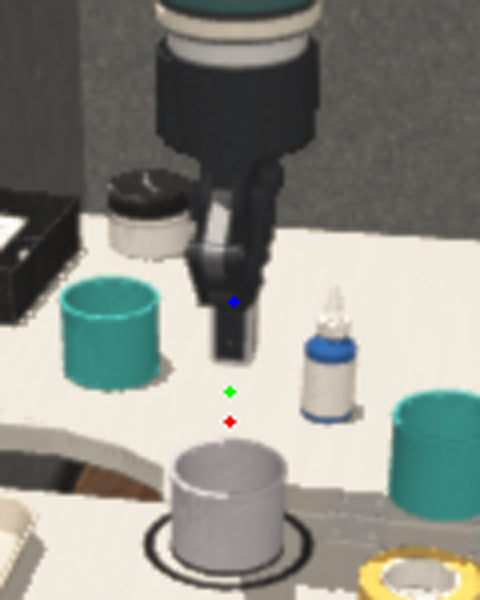

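```bash
python3 - <<'E'
from h import *
print(tri((160,342),(250,306)), tri((170,342),(250,306)))
print("side tip closed: z=83",onz("side",(186.5,348.5),83),"z=119",onz("side",(186.5,348.5),119))
print("start: z",onz("side",(62,497),206),onz("side",(62,497),242))
s=get_state(); print(s['joint_pos'].round(4).tolist(), s['ee_pos'])
E
```

```text
(array([491.1, -47.8, 209. ]), [np.float64(1.4194957873706462), np.float64(1.4194957873705303)]) (array([492. , -47.7, 188.9]), [np.float64(2.4200703505831123), np.float64(2.420070350583223)])
side tip closed: z=83 [ 498.3 -179.1   83. ] z=119 [ 487.8 -114.1  119. ]
start: z [ 161.4 -779.5  206. ] [ 179.  -637.7  242. ]
[0.3885, 0.3944, -0.2742, 2.0357, 0.1565, 0.7311, -1.5616] [ 488.9 -112.5   83.3]
```

>>> {"fn": "play_rows", "kwargs": {
  "steps": [
    {"wx": 0,"wy": 0,"wz": 0,"dx": 0,"dy": 40,"dz": 0,"fingers": 0},
    {"wx": 0,"wy": 0,"wz": 0,"dx": 0,"dy": 40,"dz": 0,"fingers": 0},
    {"wx": 0,"wy": 0,"wz": 0,"dx": 0,"dy": 0,"dz": -25,"fingers": 0},
    {"wx": 0,"wy": 0,"wz": 0,"dx": 0,"dy": 0,"dz": -25,"fingers": 0},
    {"wx": 0,"wy": 0,"wz": 0,"dx": 0,"dy": 0,"dz": -20,"fingers": 0},
    {"wx": 0,"wy": 0,"wz": 0,"dx": 0,"dy": 0,"dz": -3,"fingers": 0},
    {"wx": 0,"wy": 0,"wz": 0,"dx": 0,"dy": 0,"dz": -2,"fingers": 0},
    {"wx": 0,"wy": 0,"wz": 0,"dx": 0,"dy": 0,"dz": -2,"fingers": 0},
    {"wx": 0,"wy": 0,"wz": 0,"dx": 0,"dy": 0,"dz": 0,"fingers": 0}
  ]
}}

```text
clock: 5.4
ee_pos: [489.6, -32.7, 7.0]
tool_rot: [3.141, -0.013, 0.002]
ft_force: [-0.9, 0.6, -0.4]
width: 0.2
```

```bash
python3 - <<'E'
from h import *
s=get_state(); print(s['ee_pos'],s['ft_force'])
b=vision.grab_frame("side").copy()
for q,c in zip(proj("side",[s['ee_pos'],s['ee_pos']+[0,0,36]]),[(255,0,0),(0,255,0)]): cv2.circle(b,(int(q[1]),int(q[0])),1,c,-1)
cv2.imwrite("pics/n5.png",cv2.resize(b[150:310,270:390],None,fx=4,fy=3.75,interpolation=2)[:,:,::-1])
E
```

```text
[489.6 -32.7   7. ] [-0.9  0.6 -0.4]
```

View pics/n5.png

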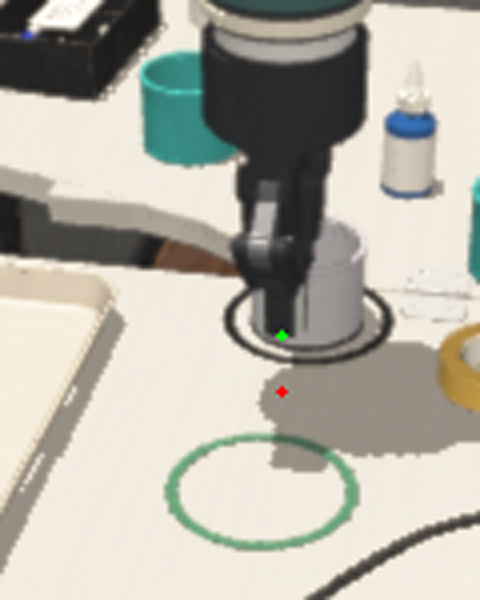

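The shut tips coincide with the dot 36 mm above the reported TCP (row 239.5), and the shadow is detached. So the reported z is about 36 mm too low. I'll confirm that by touching the table.

>>> {"fn": "play_rows", "kwargs": {
  "steps": [
    {"wx": 0,"wy": 0,"wz": 0,"dx": 0,"dy": 0,"dz": -12,"fingers": 0},
    {"wx": 0,"wy": 0,"wz": 0,"dx": 0,"dy": 0,"dz": -10,"fingers": 0},
    {"wx": 0,"wy": 0,"wz": 0,"dx": 0,"dy": 0,"dz": -8,"fingers": 0},
    {"wx": 0,"wy": 0,"wz": 0,"dx": 0,"dy": 0,"dz": -3,"fingers": 0},
    {"wx": 0,"wy": 0,"wz": 0,"dx": 0,"dy": 0,"dz": -1,"fingers": 0},
    {"wx": 0,"wy": 0,"wz": 0,"dx": 0,"dy": 0,"dz": 0,"fingers": 0}
  ]
}}

```text
clock: 6.05
ee_pos: [488.9, -32.4, -27.9]
tool_rot: [-3.142, 0.013, 0.001]
ft_force: [-0.1, -0.0, 0.1]
width: 0.1
```

>>> {"fn": "play_rows", "kwargs": {
  "steps": [
    {"wx": 0,"wy": 0,"wz": 0,"dx": 0,"dy": 0,"dz": -2,"fingers": 0},
    {"wx": 0,"wy": 0,"wz": 0,"dx": 0,"dy": 0,"dz": -2,"fingers": 0},
    {"wx": 0,"wy": 0,"wz": 0,"dx": 0,"dy": 0,"dz": -1,"fingers": 0},
    {"wx": 0,"wy": 0,"wz": 0,"dx": 0,"dy": 0,"dz": 0,"fingers": 0}
  ]
}}

```text
clock: 6.45
ee_pos: [488.9, -32.5, -32.8]
tool_rot: [3.142, -0.013, -0.0]
ft_force: [-0.4, -0.4, 1.2]
width: 0.1
```

>>> {"fn": "play_rows", "kwargs": {
  "steps": [
    {"wx": 0,"wy": 0,"wz": 0,"dx": 0,"dy": 0,"dz": -1,"fingers": 0},
    {"wx": 0,"wy": 0,"wz": 0,"dx": 0,"dy": 0,"dz": -1,"fingers": 0},
    {"wx": 0,"wy": 0,"wz": 0,"dx": 0,"dy": 0,"dz": 0,"fingers": 0}
  ]
}}

```text
clock: 6.75
ee_pos: [488.8, -32.6, -34.8]
tool_rot: [3.142, -0.013, -0.0]
ft_force: [1.2, -0.1, 0.5]
width: 0.1
```

>>> {"fn": "play_rows", "kwargs": {
  "steps": [
    {"wx": 0,"wy": 0,"wz": 0,"dx": 0,"dy": 0,"dz": -1,"fingers": 0},
    {"wx": 0,"wy": 0,"wz": 0,"dx": 0,"dy": 0,"dz": -1,"fingers": 0},
    {"wx": 0,"wy": 0,"wz": 0,"dx": 0,"dy": 0,"dz": 0,"fingers": 0}
  ]
}}

```text
clock: 7.05
ee_pos: [488.8, -32.5, -36.9]
tool_rot: [3.142, -0.013, -0.001]
ft_force: [0.0, 0.7, -0.2]
width: 0.3
```

>>> {"fn": "play_rows", "kwargs": {
  "steps": [
    {"wx": 0,"wy": 0,"wz": 0,"dx": 0,"dy": 0,"dz": -1,"fingers": 0},
    {"wx": 0,"wy": 0,"wz": 0,"dx": 0,"dy": 0,"dz": -1,"fingers": 0},
    {"wx": 0,"wy": 0,"wz": 0,"dx": 0,"dy": 0,"dz": 0,"fingers": 0}
  ]
}}

```text
clock: 7.35
ee_pos: [489.0, -32.6, -37.9]
tool_rot: [3.141, -0.013, 0.0]
ft_force: [-2.6, 1.7, 9.7]
width: 0.1
```

Contact comes at a reading of -37.5, so true tip z = reading + 37.5, which agrees with the pictures. All heights get this correction from here. Next I'll go back over the pot, open, descend and grip lightly.

>>> {"fn": "play_rows", "kwargs": {
  "steps": [
    {"wx": 0,"wy": 0,"wz": 0,"dx": 0,"dy": 0,"dz": 24,"fingers": 0},
    {"wx": 0,"wy": 0,"wz": 0,"dx": 0,"dy": 0,"dz": 40,"fingers": 85},
    {"wx": 0,"wy": 0,"wz": 0,"dx": 0,"dy": 0,"dz": 30,"fingers": 85},
    {"wx": 0,"wy": 0,"wz": 0,"dx": 2,"dy": -38,"dz": 0,"fingers": 85},
    {"wx": 0,"wy": 0,"wz": 0,"dx": 1,"dy": -40,"dz": 0,"fingers": 85},
    {"wx": 0,"wy": 0,"wz": 0,"dx": 0,"dy": 0,"dz": 0,"fingers": 85},
    {"wx": 0,"wy": 0,"wz": 0,"dx": 0,"dy": 0,"dz": 0,"fingers": 85},
    {"wx": 0,"wy": 0,"wz": 0,"dx": 0,"dy": 0,"dz": -20,"fingers": 85},
    {"wx": 0,"wy": 0,"wz": 0,"dx": 0,"dy": 0,"dz": -20,"fingers": 85},
    {"wx": 0,"wy": 0,"wz": 0,"dx": 0,"dy": 0,"dz": 0,"fingers": 85}
  ]
}}

```text
clock: 8.35
ee_pos: [489.8, -108.5, 13.2]
tool_rot: [-3.14, 0.009, 0.008]
ft_force: [-0.3, -0.3, 0.1]
width: 85.0
```

>>> {"fn": "play_rows", "kwargs": {
  "steps": [
    {"wx": 0,"wy": 0,"wz": 0,"dx": 0,"dy": 0,"dz": -10,"fingers": 85},
    {"wx": 0,"wy": 0,"wz": 0,"dx": 0,"dy": 0,"dz": -10,"fingers": 85},
    {"wx": 0,"wy": 0,"wz": 0,"dx": 0,"dy": 0,"dz": -10,"fingers": 85},
    {"wx": 0,"wy": 0,"wz": 0,"dx": 0,"dy": 0,"dz": -8,"fingers": 85},
    {"wx": 0,"wy": 0,"wz": 0,"dx": 0,"dy": 0,"dz": 0,"fingers": 85}
  ]
}}

```text
clock: 8.85
ee_pos: [491.0, -110.3, -23.9]
tool_rot: [-3.141, 0.013, 0.003]
ft_force: [-0.9, 0.2, -0.1]
width: 85.0
```

>>> {"fn": "play_rows", "kwargs": {
  "steps": [
    {"wx": 0,"wy": 0,"wz": 0,"dx": 0,"dy": 0,"dz": 0,"fingers": 70},
    {"wx": 0,"wy": 0,"wz": 0,"dx": 0,"dy": 0,"dz": 0,"fingers": 64},
    {"wx": 0,"wy": 0,"wz": 0,"dx": 0,"dy": 0,"dz": 0,"fingers": 60},
    {"wx": 0,"wy": 0,"wz": 0,"dx": 0,"dy": 0,"dz": 0,"fingers": 56},
    {"wx": 0,"wy": 0,"wz": 0,"dx": 0,"dy": 0,"dz": 0,"fingers": 52},
    {"wx": 0,"wy": 0,"wz": 0,"dx": 0,"dy": 0,"dz": 0,"fingers": 50},
    {"wx": 0,"wy": 0,"wz": 0,"dx": 0,"dy": 0,"dz": 0,"fingers": 50}
  ],
  "grip_force": 20
}}

```text
clock: 9.55
ee_pos: [492.3, -110.8, -22.1]
tool_rot: [3.141, -0.013, 0.001]
ft_force: [-0.9, -1.1, 6.4]
width: 60.8
```

Gripped at width 60.8, which is the pot's outside diameter. Sliding +152 mm in y and -4 in x.

>>> {"fn": "play_rows", "kwargs": {
  "steps": [
    {"wx": 0,"wy": 0,"wz": 0,"dx": 0,"dy": 4,"dz": 0,"fingers": 50},
    {"wx": 0,"wy": 0,"wz": 0,"dx": 0,"dy": 8,"dz": 0,"fingers": 50},
    {"wx": 0,"wy": 0,"wz": 0,"dx": 0,"dy": 8,"dz": 0,"fingers": 50},
    {"wx": 0,"wy": 0,"wz": 0,"dx": -1,"dy": 8,"dz": 0,"fingers": 50},
    {"wx": 0,"wy": 0,"wz": 0,"dx": 0,"dy": 8,"dz": 0,"fingers": 50},
    {"wx": 0,"wy": 0,"wz": 0,"dx": 0,"dy": 8,"dz": 0,"fingers": 50},
    {"wx": 0,"wy": 0,"wz": 0,"dx": 0,"dy": 8,"dz": 0,"fingers": 50},
    {"wx": 0,"wy": 0,"wz": 0,"dx": -1,"dy": 8,"dz": 0,"fingers": 50},
    {"wx": 0,"wy": 0,"wz": 0,"dx": 0,"dy": 8,"dz": 0,"fingers": 50},
    {"wx": 0,"wy": 0,"wz": 0,"dx": 0,"dy": 8,"dz": 0,"fingers": 50}
  ]
}}

```text
clock: 10.55
ee_pos: [490.8, -36.7, -22.1]
tool_rot: [3.139, -0.016, 0.002]
ft_force: [0.5, -5.7, 5.0]
width: 60.9
```

>>> {"fn": "play_rows", "kwargs": {
  "steps": [
    {"wx": 0,"wy": 0,"wz": 0,"dx": 0,"dy": 8,"dz": 0,"fingers": 50},
    {"wx": 0,"wy": 0,"wz": 0,"dx": 0,"dy": 8,"dz": 0,"fingers": 50},
    {"wx": 0,"wy": 0,"wz": 0,"dx": -1,"dy": 8,"dz": 0,"fingers": 50},
    {"wx": 0,"wy": 0,"wz": 0,"dx": 0,"dy": 8,"dz": 0,"fingers": 50},
    {"wx": 0,"wy": 0,"wz": 0,"dx": 0,"dy": 8,"dz": 0,"fingers": 50},
    {"wx": 0,"wy": 0,"wz": 0,"dx": 0,"dy": 8,"dz": 0,"fingers": 50},
    {"wx": 0,"wy": 0,"wz": 0,"dx": -1,"dy": 8,"dz": 0,"fingers": 50},
    {"wx": 0,"wy": 0,"wz": 0,"dx": 0,"dy": 8,"dz": 0,"fingers": 50},
    {"wx": 0,"wy": 0,"wz": 0,"dx": 0,"dy": 8,"dz": 0,"fingers": 50},
    {"wx": 0,"wy": 0,"wz": 0,"dx": 0,"dy": 4,"dz": 0,"fingers": 50},
    {"wx": 0,"wy": 0,"wz": 0,"dx": 0,"dy": 0,"dz": 0,"fingers": 50},
    {"wx": 0,"wy": 0,"wz": 0,"dx": 0,"dy": 0,"dz": 0,"fingers": 50}
  ]
}}

```text
clock: 11.75
ee_pos: [488.8, 40.4, -22.2]
tool_rot: [3.141, -0.015, 0.002]
ft_force: [-0.9, -2.6, 4.7]
width: 60.8
```

The pot is at the target. I'll open, turn the jaws 90° in place and squeeze lightly along x as well, so the pot is centred on the tool in both directions. The lid plug has only 2.5 mm of play.

>>> {"fn": "play_rows", "kwargs": {
  "steps": [
    {"wx": 0,"wy": 0,"wz": 0,"dx": 0,"dy": 0,"dz": 0,"fingers": 66},
    {"wx": 0,"wy": 0,"wz": 0,"dx": 0,"dy": 0,"dz": 0,"fingers": 85},
    {"wx": 0,"wy": 0,"wz": 0,"dx": 0,"dy": 0,"dz": 0,"fingers": 85},
    {"wx": 0,"wy": 0,"wz": 0,"dx": 0,"dy": 0,"dz": 0,"fingers": 85},
    {"wx": 0,"wy": 0,"wz": 0.13,"dx": 0,"dy": 0,"dz": 0,"fingers": 85},
    {"wx": 0,"wy": 0,"wz": 0.13,"dx": 0,"dy": 0,"dz": 0,"fingers": 85},
    {"wx": 0,"wy": 0,"wz": 0.13,"dx": 0,"dy": 0,"dz": 0,"fingers": 85},
    {"wx": 0,"wy": 0,"wz": 0.13,"dx": 0,"dy": 0,"dz": 0,"fingers": 85},
    {"wx": 0,"wy": 0,"wz": 0.13,"dx": 0,"dy": 0,"dz": 0,"fingers": 85},
    {"wx": 0,"wy": 0,"wz": 0.13,"dx": 0,"dy": 0,"dz": 0,"fingers": 85},
    {"wx": 0,"wy": 0,"wz": 0.13,"dx": 0,"dy": 0,"dz": 0,"fingers": 85},
    {"wx": 0,"wy": 0,"wz": 0.13,"dx": 0,"dy": 0,"dz": 0,"fingers": 85},
    {"wx": 0,"wy": 0,"wz": 0.13,"dx": 0,"dy": 0,"dz": 0,"fingers": 85},
    {"wx": 0,"wy": 0,"wz": 0.13,"dx": 0,"dy": 0,"dz": 0,"fingers": 85},
    {"wx": 0,"wy": 0,"wz": 0.13,"dx": 0,"dy": 0,"dz": 0,"fingers": 85},
    {"wx": 0,"wy": 0,"wz": 0.13,"dx": 0,"dy": 0,"dz": 0,"fingers": 85},
    {"wx": 0,"wy": 0,"wz": 0,"dx": 0,"dy": 0,"dz": 0,"fingers": 85},
    {"wx": 0,"wy": 0,"wz": 0,"dx": 0,"dy": 0,"dz": 0,"fingers": 85}
  ]
}}

```text
clock: 13.55
ee_pos: [487.8, 41.4, -22.8]
tool_rot: [-2.246, -2.196, 0.0]
ft_force: [0.3, -0.4, 0.4]
width: 85.1
```

>>> {"fn": "play_rows", "kwargs": {
  "steps": [
    {"wx": 0,"wy": 0,"wz": 0.02,"dx": 0,"dy": 0,"dz": 0,"fingers": 70},
    {"wx": 0,"wy": 0,"wz": 0,"dx": 0,"dy": 0,"dz": 0,"fingers": 64},
    {"wx": 0,"wy": 0,"wz": 0,"dx": 0,"dy": 0,"dz": 0,"fingers": 60},
    {"wx": 0,"wy": 0,"wz": 0,"dx": 0,"dy": 0,"dz": 0,"fingers": 56},
    {"wx": 0,"wy": 0,"wz": 0,"dx": 0,"dy": 0,"dz": 0,"fingers": 54},
    {"wx": 0,"wy": 0,"wz": 0,"dx": 0,"dy": 0,"dz": 0,"fingers": 54}
  ]
}}

```text
clock: 14.15
ee_pos: [487.4, 41.4, -22.4]
tool_rot: [2.221, 2.222, -0.002]
ft_force: [-2.1, -0.8, 4.8]
width: 62.0
```

>>> {"fn": "play_rows", "kwargs": {
  "steps": [
    {"wx": 0,"wy": 0,"wz": 0,"dx": 0,"dy": 0,"dz": 0,"fingers": 66},
    {"wx": 0,"wy": 0,"wz": 0,"dx": 0,"dy": 0,"dz": 0,"fingers": 85},
    {"wx": 0,"wy": 0,"wz": 0,"dx": 0,"dy": 0,"dz": 0,"fingers": 85},
    {"wx": 0,"wy": 0,"wz": 0,"dx": 0,"dy": 0,"dz": 0,"fingers": 85},
    {"wx": 0,"wy": 0,"wz": 0,"dx": 0,"dy": 0,"dz": 15,"fingers": 85},
    {"wx": 0,"wy": 0,"wz": 0,"dx": 0,"dy": 0,"dz": 30,"fingers": 85},
    {"wx": 0,"wy": 0,"wz": 0,"dx": 0,"dy": 0,"dz": 30,"fingers": 85},
    {"wx": 0,"wy": 0,"wz": 0,"dx": 0,"dy": 0,"dz": 20,"fingers": 85},
    {"wx": 0,"wy": 0,"wz": 0,"dx": 0,"dy": -40,"dz": 0,"fingers": 50},
    {"wx": 0,"wy": 0,"wz": 0,"dx": 0,"dy": -40,"dz": 0,"fingers": 50},
    {"wx": 0,"wy": 0,"wz": 0,"dx": 0,"dy": -40,"dz": 0,"fingers": 50},
    {"wx": 0,"wy": 0,"wz": 0,"dx": 0,"dy": -40,"dz": 0,"fingers": 50},
    {"wx": 0,"wy": 0,"wz": 0,"dx": 0,"dy": 0,"dz": 0,"fingers": 50}
  ]
}}

```text
clock: 15.45
ee_pos: [487.6, -125.1, 72.9]
tool_rot: [2.229, 2.21, -0.003]
ft_force: [-0.6, -0.4, 0.4]
width: 49.9
```

```bash
python3 - <<'E'
from h import *
th=np.linspace(0,2*np.pi,60); out=[]
print(get_state()['ee_pos'])
for c in("side","top"):
    im=vision.grab_frame(c); cv2.imwrite(f"pics/{c}1.png",im[:,:,::-1])
    b=im[200:330,180:340] if c=="top" else im[230:330,240:400]; o=(200,180) if c=="top" else (230,240)
    b=cv2.resize(b,None,fx=4,fy=4 if c=="top" else 3.5,interpolation=2).copy()
    for z,r in((0,30.5),(55,31.5)):
        q=proj(c,np.c_[487.9+r*np.cos(th),41.5+r*np.sin(th),th*0+z])[:,::-1]-[o[1],o[0]]+.5
        cv2.polylines(b,[(q*[4,4 if c=="top" else 3.5]).astype(np.int32)],True,(255,0,0),1)
    out.append(b)
    for n in("pot","pot_mid","inner_knob","outer_collar"): print(c,n,[(np.round(a['centre'],1).tolist(),round(a['score'],2)) for a in vision.mark_of(n,c)[:4]])
    g=comps(mask(im,(0,150,60),(6,255,255)))
    print(c,[(a,ce) for a,ce,_ in g], [(a,ce,*circ(c,l,0)) for a,ce,l in comps(mask(im,(60,70,40),(82,255,255)))])
cv2.imwrite("pics/n6.png",cv2.resize(np.r_[out[0],out[1]],(430,585),interpolation=cv2.INTER_AREA)[:,:,::-1])
print(tri((262.8,242.7),(169.7,240.9)))
E
```

```text
[ 487.6 -125.1   72.9]
side pot [([223.1, 401.7], 0.8), ([277.9, 331.4], 0.59)]
side pot_mid [([268.8, 335.3], 0.89), ([210.3, 403.2], 0.66), ([251.8, 390.7], 0.63), ([175.6, 319.8], 0.61)]
side inner_knob [([262.8, 245.4], 0.57)]
side outer_collar [([269.7, 247.0], 0.75), ([279.1, 330.4], 0.67)]
side [(np.int32(103), array([262.8, 242.7]))] [(np.int32(48), array([283.7, 316.2]), array([487.5,  41.5]), np.float64(41.88131577781558)), (np.int32(66), array([286.3, 349.9]), array([486.1,  40.9]), np.float64(42.78884995158876))]
top pot [([262.4, 261.5], 0.76), ([205.2, 436.3], 0.61)]
top pot_mid [([258.8, 256.7], 0.88), ([203.7, 444.8], 0.8)]
top inner_knob [([170.2, 239.3], 0.7)]
top outer_collar [([173.3, 241.9], 0.8)]
top [(np.int32(48), array([169.9, 240.9]))] [(np.int32(232), array([261.4, 259.3]), array([488.8,  42.3]), np.float64(43.70669871145425))]
(array([654.4,  78.5,  46.1]), [np.float64(1.2466220623791564), np.float64(1.2466220623791426)])
```

View pics/n6.png

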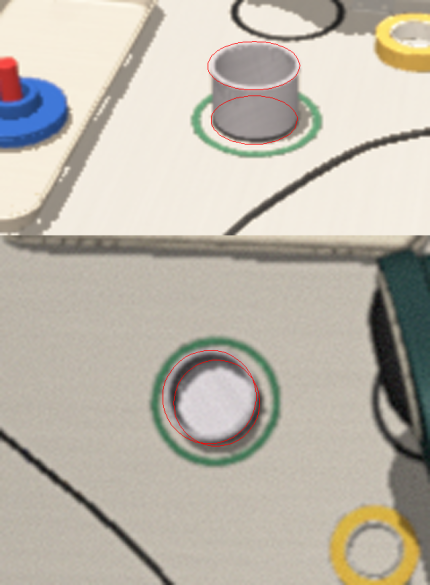

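The pot stands concentric in the green ring: the overlay matches in both views. The knob triangulates at (654, 79, 46), so I'm going above it, jaws along x.

>>> {"fn": "play_rows", "kwargs": {
  "steps": [
    {"wx": 0,"wy": 0,"wz": 0,"dx": 20,"dy": 25,"dz": 0,"fingers": 45},
    {"wx": 0,"wy": 0,"wz": 0,"dx": 20,"dy": 25,"dz": 0,"fingers": 45},
    {"wx": 0,"wy": 0,"wz": 0,"dx": 20,"dy": 25,"dz": 0,"fingers": 45},
    {"wx": 0,"wy": 0,"wz": 0,"dx": 20,"dy": 25,"dz": 0,"fingers": 45},
    {"wx": 0,"wy": 0,"wz": 0,"dx": 20,"dy": 25,"dz": 0,"fingers": 45},
    {"wx": 0,"wy": 0,"wz": 0,"dx": 20,"dy": 25,"dz": 0,"fingers": 45},
    {"wx": 0,"wy": 0,"wz": 0,"dx": 20,"dy": 25,"dz": 0,"fingers": 45},
    {"wx": 0,"wy": 0,"wz": 0,"dx": 20,"dy": 20,"dz": 0,"fingers": 45},
    {"wx": 0,"wy": 0,"wz": 0,"dx": 5,"dy": 3,"dz": 0,"fingers": 45},
    {"wx": 0,"wy": 0,"wz": 0,"dx": 0,"dy": 0,"dz": 0,"fingers": 45},
    {"wx": 0,"wy": 0,"wz": 0,"dx": 0,"dy": 0,"dz": -20,"fingers": 45},
    {"wx": 0,"wy": 0,"wz": 0,"dx": 0,"dy": 0,"dz": -15,"fingers": 45},
    {"wx": 0,"wy": 0,"wz": 0,"dx": 0,"dy": 0,"dz": 0,"fingers": 45},
    {"wx": 0,"wy": 0,"wz": 0,"dx": 0,"dy": 0,"dz": 0,"fingers": 45}
  ]
}}

```text
clock: 17.35
ee_pos: [652.4, 78.7, 37.0]
tool_rot: [-2.221, -2.221, 0.002]
ft_force: [0.5, 1.2, 0.9]
width: 45.3
```

```bash
python3 - <<'E'
from h import *
s=get_state(); print(s['ee_pos'],s['tool_rot'],s['joint_pos'].round(2))
b=vision.grab_frame("side").copy(); e=s['ee_pos']+[0,0,37.5]
for q in proj("side",[e,e+[-22,0,5],e+[22,0,5]]): cv2.circle(b,(int(q[1]),int(q[0])),1,(0,255,0),-1)
cv2.imwrite("pics/n7.png",cv2.resize(b[190:320,180:310],None,fx=4,fy=4,interpolation=2)[:,:,::-1])
E
```

```text
[652.4  78.7  37. ] [-2.2 -2.2  0. ] [ 0.3  0.8 -0.6  1.6  0.6  0.9 -0.6]
```

View pics/n7.png

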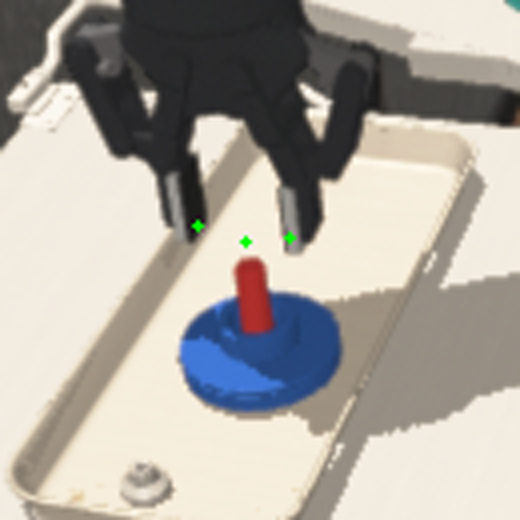

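Fingers straddle the knob along x, as predicted by the corrected TCP (tips at about crop row 240, knob top at 260). I'll descend, squeeze lightly to centre it in x, open, turn 90° and grip along y.

>>> {"fn": "play_rows", "kwargs": {
  "steps": [
    {"wx": 0,"wy": 0,"wz": 0,"dx": 0,"dy": 0,"dz": -12,"fingers": 45},
    {"wx": 0,"wy": 0,"wz": 0,"dx": 0,"dy": 0,"dz": -12,"fingers": 45},
    {"wx": 0,"wy": 0,"wz": 0,"dx": 0,"dy": 0,"dz": -10,"fingers": 45},
    {"wx": 0,"wy": 0,"wz": 0,"dx": 0,"dy": 0,"dz": 0,"fingers": 45},
    {"wx": 0,"wy": 0,"wz": 0,"dx": 0,"dy": 0,"dz": 0,"fingers": 30},
    {"wx": 0,"wy": 0,"wz": 0,"dx": 0,"dy": 0,"dz": 0,"fingers": 22},
    {"wx": 0,"wy": 0,"wz": 0,"dx": 0,"dy": 0,"dz": 0,"fingers": 17},
    {"wx": 0,"wy": 0,"wz": 0,"dx": 0,"dy": 0,"dz": 0,"fingers": 12},
    {"wx": 0,"wy": 0,"wz": 0,"dx": 0,"dy": 0,"dz": 0,"fingers": 10},
    {"wx": 0,"wy": 0,"wz": 0,"dx": 0,"dy": 0,"dz": 0,"fingers": 10},
    {"wx": 0,"wy": 0,"wz": 0,"dx": 0,"dy": 0,"dz": 0,"fingers": 10}
  ],
  "grip_force": 20
}}

```text
clock: 18.5
ee_pos: [653.5, 79.6, 3.9]
tool_rot: [2.22, 2.222, 0.001]
ft_force: [0.3, 0.9, 4.3]
width: 14.2
```

>>> {"fn": "play_rows", "kwargs": {
  "steps": [
    {"wx": 0,"wy": 0,"wz": 0,"dx": 0,"dy": 0,"dz": 0,"fingers": 22},
    {"wx": 0,"wy": 0,"wz": 0,"dx": 0,"dy": 0,"dz": 0,"fingers": 45},
    {"wx": 0,"wy": 0,"wz": 0,"dx": 0,"dy": 0,"dz": 0,"fingers": 45},
    {"wx": 0,"wy": 0,"wz": 0.13,"dx": 0,"dy": 0,"dz": 0,"fingers": 45},
    {"wx": 0,"wy": 0,"wz": 0.13,"dx": 0,"dy": 0,"dz": 0,"fingers": 45},
    {"wx": 0,"wy": 0,"wz": 0.13,"dx": 0,"dy": 0,"dz": 0,"fingers": 45},
    {"wx": 0,"wy": 0,"wz": 0.13,"dx": 0,"dy": 0,"dz": 0,"fingers": 45},
    {"wx": 0,"wy": 0,"wz": 0.13,"dx": 0,"dy": 0,"dz": 0,"fingers": 45},
    {"wx": 0,"wy": 0,"wz": 0.13,"dx": 0,"dy": 0,"dz": 0,"fingers": 45},
    {"wx": 0,"wy": 0,"wz": 0.13,"dx": 0,"dy": 0,"dz": 0,"fingers": 45},
    {"wx": 0,"wy": 0,"wz": 0.13,"dx": 0,"dy": 0,"dz": 0,"fingers": 45},
    {"wx": 0,"wy": 0,"wz": 0.13,"dx": 0,"dy": 0,"dz": 0,"fingers": 45},
    {"wx": 0,"wy": 0,"wz": 0.13,"dx": 0,"dy": 0,"dz": 0,"fingers": 45},
    {"wx": 0,"wy": 0,"wz": 0.13,"dx": 0,"dy": 0,"dz": 0,"fingers": 45},
    {"wx": 0,"wy": 0,"wz": 0.13,"dx": 0,"dy": 0,"dz": 0,"fingers": 45},
    {"wx": 0,"wy": 0,"wz": 0,"dx": 0,"dy": 0,"dz": 0,"fingers": 45},
    {"wx": 0,"wy": 0,"wz": 0,"dx": 0,"dy": 0,"dz": 0,"fingers": 45}
  ]
}}

```text
clock: 20.2
ee_pos: [652.8, 79.3, 3.0]
tool_rot: [-0.021, -3.141, -0.0]
ft_force: [-0.4, 0.6, 0.1]
width: 45.1
```

>>> {"fn": "play_rows", "kwargs": {
  "steps": [
    {"wx": 0,"wy": 0,"wz": 0.01,"dx": 0,"dy": 0,"dz": 0,"fingers": 30},
    {"wx": 0,"wy": 0,"wz": 0,"dx": 0,"dy": 0,"dz": 0,"fingers": 22},
    {"wx": 0,"wy": 0,"wz": 0,"dx": 0,"dy": 0,"dz": 0,"fingers": 17},
    {"wx": 0,"wy": 0,"wz": 0,"dx": 0,"dy": 0,"dz": 0,"fingers": 12},
    {"wx": 0,"wy": 0,"wz": 0,"dx": 0,"dy": 0,"dz": 0,"fingers": 8},
    {"wx": 0,"wy": 0,"wz": 0,"dx": 0,"dy": 0,"dz": 0,"fingers": 5},
    {"wx": 0,"wy": 0,"wz": 0,"dx": 0,"dy": 0,"dz": 0,"fingers": 5}
  ],
  "grip_force": 50
}}

```text
clock: 20.9
ee_pos: [653.0, 79.1, 3.3]
tool_rot: [0.0, 3.141, -0.001]
ft_force: [-0.0, -2.3, 1.6]
width: 13.3
```

>>> {"fn": "play_rows", "kwargs": {
  "steps": [
    {"wx": 0,"wy": 0,"wz": 0,"dx": 0,"dy": 0,"dz": 5,"fingers": 5},
    {"wx": 0,"wy": 0,"wz": 0,"dx": 0,"dy": 0,"dz": 10,"fingers": 5},
    {"wx": 0,"wy": 0,"wz": 0,"dx": 0,"dy": 0,"dz": 10,"fingers": 5},
    {"wx": 0,"wy": 0,"wz": 0,"dx": 0,"dy": 0,"dz": 15,"fingers": 5},
    {"wx": 0,"wy": 0,"wz": 0,"dx": 0,"dy": 0,"dz": 15,"fingers": 5},
    {"wx": 0,"wy": 0,"wz": 0,"dx": 0,"dy": 0,"dz": 15,"fingers": 5},
    {"wx": 0,"wy": 0,"wz": 0,"dx": 0,"dy": 0,"dz": 10,"fingers": 5},
    {"wx": 0,"wy": 0,"wz": 0,"dx": 0,"dy": 0,"dz": 5,"fingers": 5},
    {"wx": 0,"wy": 0,"wz": 0,"dx": 0,"dy": 0,"dz": 0,"fingers": 5},
    {"wx": 0,"wy": 0,"wz": 0,"dx": 0,"dy": 0,"dz": 0,"fingers": 5}
  ]
}}

```text
clock: 21.9
ee_pos: [652.6, 79.2, 87.8]
tool_rot: [0.0, -3.141, 0.001]
ft_force: [-0.3, -0.2, -2.1]
width: 13.2
```

>>> {"fn": "play_rows", "kwargs": {
  "steps": [
    {"wx": 0,"wy": 0,"wz": 0,"dx": -5,"dy": -1,"dz": 0,"fingers": 5},
    {"wx": 0,"wy": 0,"wz": 0,"dx": -10,"dy": -2,"dz": 0,"fingers": 5},
    {"wx": 0,"wy": 0,"wz": 0,"dx": -10,"dy": -2,"dz": 0,"fingers": 5},
    {"wx": 0,"wy": 0,"wz": 0,"dx": -10,"dy": -2,"dz": 0,"fingers": 5},
    {"wx": 0,"wy": 0,"wz": 0,"dx": -10,"dy": -3,"dz": 0,"fingers": 5},
    {"wx": 0,"wy": 0,"wz": 0,"dx": -10,"dy": -3,"dz": 0,"fingers": 5},
    {"wx": 0,"wy": 0,"wz": 0,"dx": -10,"dy": -3,"dz": 0,"fingers": 5},
    {"wx": 0,"wy": 0,"wz": 0,"dx": -10,"dy": -3,"dz": 0,"fingers": 5},
    {"wx": 0,"wy": 0,"wz": 0,"dx": -10,"dy": -3,"dz": 0,"fingers": 5},
    {"wx": 0,"wy": 0,"wz": 0,"dx": -10,"dy": -2,"dz": 0,"fingers": 5},
    {"wx": 0,"wy": 0,"wz": 0,"dx": -10,"dy": -2,"dz": 0,"fingers": 5},
    {"wx": 0,"wy": 0,"wz": 0,"dx": -10,"dy": -2,"dz": 0,"fingers": 5},
    {"wx": 0,"wy": 0,"wz": 0,"dx": -10,"dy": -2,"dz": 0,"fingers": 5},
    {"wx": 0,"wy": 0,"wz": 0,"dx": -10,"dy": -2,"dz": 0,"fingers": 5},
    {"wx": 0,"wy": 0,"wz": 0,"dx": -10,"dy": -2,"dz": 0,"fingers": 5},
    {"wx": 0,"wy": 0,"wz": 0,"dx": -10,"dy": -2,"dz": 0,"fingers": 5},
    {"wx": 0,"wy": 0,"wz": 0,"dx": -10,"dy": -2,"dz": 0,"fingers": 5},
    {"wx": 0,"wy": 0,"wz": 0,"dx": 0,"dy": 0,"dz": 0,"fingers": 5},
    {"wx": 0,"wy": 0,"wz": 0,"dx": 0,"dy": 0,"dz": 0,"fingers": 5},
    {"wx": 0,"wy": 0,"wz": 0,"dx": 0,"dy": 0,"dz": 0,"fingers": 5}
  ]
}}

```text
clock: 23.9
ee_pos: [488.6, 41.5, 88.5]
tool_rot: [0.0, 3.141, 0.001]
ft_force: [0.3, -0.7, -1.4]
width: 12.9
```

```bash
python3 - <<'E'
from h import *
th=np.linspace(0,2*np.pi,60)
s=get_state(); print(s['ee_pos'],s['tool_rot'],s['ft_force'],s['width'],s['joint_pos'].round(2))
b=vision.grab_frame("side"); cv2.imwrite("pics/side2.png",b[:,:,::-1])
for a,ce,l in comps(mask(b,(105,150,60),(125,255,255))): 
    cs=np.argwhere(l); print(a,ce,cs.min(0),cs.max(0))
# predicted blue skirt lower edge (z=90.5) bounds and pot
x,y=487.9,41.5
for z,r in((90.5,38),(103.5,38),(55,31.5),(0,30.5)):
    q=proj("side",np.c_[x+r*np.cos(th),y+r*np.sin(th),th*0+z]); print(z,q.min(0),q.max(0))
E
```

```text
[488.6  41.5  88.5] [0.  3.1 0. ] [ 0.3 -0.7 -1.4] 12.90114545790488 [ 0.7  0.7 -1.1  2.   0.8  0.9  0.8]
48 [183.  372.1] [180 367] [185 377]
824 [239.8 333.7] [225 314] [252 353]
90.5 [229.7 312.8] [254. 355.]
103.5 [223.9 312.6] [247.9 355.2]
55 [247.2 316.9] [267.8 351.1]
0 [270.2 318.1] [290.8 350.1]
```

>>> {"fn": "play_rows", "kwargs": {
  "steps": [
    {"wx": 0,"wy": 0,"wz": 0,"dx": 0,"dy": 0,"dz": -8,"fingers": 5},
    {"wx": 0,"wy": 0,"wz": 0,"dx": 0,"dy": 0,"dz": -10,"fingers": 5},
    {"wx": 0,"wy": 0,"wz": 0,"dx": 0,"dy": 0,"dz": -8,"fingers": 5},
    {"wx": 0,"wy": 0,"wz": 0,"dx": 0,"dy": 0,"dz": -2,"fingers": 5},
    {"wx": 0,"wy": 0,"wz": 0,"dx": 0,"dy": 0,"dz": -2,"fingers": 5},
    {"wx": 0,"wy": 0,"wz": 0,"dx": 0,"dy": 0,"dz": -2,"fingers": 5},
    {"wx": 0,"wy": 0,"wz": 0,"dx": 0,"dy": 0,"dz": -2,"fingers": 5},
    {"wx": 0,"wy": 0,"wz": 0,"dx": 0,"dy": 0,"dz": 0,"fingers": 5}
  ]
}}

```text
clock: 24.75
ee_pos: [487.9, 41.4, 54.2]
tool_rot: [0.0, -3.142, 0.0]
ft_force: [-0.6, -1.4, -1.6]
width: 12.8
```

The plug has gone 2.5 mm below the rim with no contact force. Continuing slowly.

>>> {"fn": "play_rows", "kwargs": {
  "steps": [
    {"wx": 0,"wy": 0,"wz": 0,"dx": 0,"dy": 0,"dz": -2,"fingers": 5},
    {"wx": 0,"wy": 0,"wz": 0,"dx": 0,"dy": 0,"dz": -2,"fingers": 5},
    {"wx": 0,"wy": 0,"wz": 0,"dx": 0,"dy": 0,"dz": -1,"fingers": 5},
    {"wx": 0,"wy": 0,"wz": 0,"dx": 0,"dy": 0,"dz": -1,"fingers": 5},
    {"wx": 0,"wy": 0,"wz": 0,"dx": 0,"dy": 0,"dz": -1,"fingers": 5},
    {"wx": 0,"wy": 0,"wz": 0,"dx": 0,"dy": 0,"dz": 0,"fingers": 5}
  ]
}}

```text
clock: 25.35
ee_pos: [487.9, 41.5, 47.2]
tool_rot: [0.0, -3.141, -0.0]
ft_force: [0.2, 0.6, -1.3]
width: 12.9
```

>>> {"fn": "play_rows", "kwargs": {
  "steps": [
    {"wx": 0,"wy": 0,"wz": 0,"dx": 0,"dy": 0,"dz": -1,"fingers": 5},
    {"wx": 0,"wy": 0,"wz": 0,"dx": 0,"dy": 0,"dz": 0,"fingers": 5}
  ]
}}

```text
clock: 25.55
ee_pos: [488.1, 41.3, 46.8]
tool_rot: [-0.0, 3.141, -0.001]
ft_force: [-2.2, -1.9, 3.5]
width: 13.0
```

>>> {"fn": "play_rows", "kwargs": {
  "steps": [
    {"wx": 0,"wy": 0,"wz": 0,"dx": 0,"dy": 0,"dz": -1,"fingers": 5},
    {"wx": 0,"wy": 0,"wz": 0,"dx": 0,"dy": 0,"dz": 0,"fingers": 5}
  ]
}}

```text
clock: 25.75
ee_pos: [488.4, 41.4, 46.7]
tool_rot: [-0.0, 3.141, -0.002]
ft_force: [-4.4, -3.0, 14.7]
width: 13.0
```

Seated: contact at a reading of 46.7 (46.5 predicted). I'll relax 1 mm, let go, and open to 60.

>>> {"fn": "play_rows", "kwargs": {
  "steps": [
    {"wx": 0,"wy": 0,"wz": 0,"dx": 0,"dy": 0,"dz": 1,"fingers": 5},
    {"wx": 0,"wy": 0,"wz": 0,"dx": 0,"dy": 0,"dz": 0,"fingers": 18},
    {"wx": 0,"wy": 0,"wz": 0,"dx": 0,"dy": 0,"dz": 0,"fingers": 30},
    {"wx": 0,"wy": 0,"wz": 0,"dx": 0,"dy": 0,"dz": 0,"fingers": 60},
    {"wx": 0,"wy": 0,"wz": 0,"dx": 0,"dy": 0,"dz": 0,"fingers": 60},
    {"wx": 0,"wy": 0,"wz": 0,"dx": 0,"dy": 0,"dz": 0,"fingers": 60},
    {"wx": 0,"wy": 0,"wz": 0,"dx": 0,"dy": 0,"dz": 0,"fingers": 60}
  ],
  "grip_force": 25
}}

```text
clock: 26.45
ee_pos: [487.9, 41.5, 46.3]
tool_rot: [-0.0, 3.142, 0.0]
ft_force: [0.3, 0.5, -0.1]
width: 60.2
```

```bash
python3 - <<'E'
from h import *
th=np.linspace(0,2*np.pi,60)
s=get_state(); print(s['ee_pos'],s['ft_force'],s['width'])
b=vision.grab_frame("side"); cv2.imwrite("pics/side3.png",b[:,:,::-1])
for a,ce,l in comps(mask(b,(105,150,60),(125,255,255))): cs=np.argwhere(l); print(a,ce,cs.min(0),cs.max(0))
c=b[200:310,270:400].copy(); x,y=487.9,41.5
for z,r in((49,38),(62,38),(76,19)):
    q=proj("side",np.c_[x+r*np.cos(th),y+r*np.sin(th),th*0+z]); print(z,q.min(0),q.max(0))
c=cv2.resize(c,None,fx=5,fy=5,interpolation=2)
cv2.imwrite("pics/n8.png",c[:,:,::-1])
E
```

```text
[487.9  41.5  46.3] [ 0.3  0.5 -0.1] 60.23748537860939
48 [183.  372.1] [180 367] [185 377]
747 [259.1 334.5] [244 315] [271 353]
49 [247.7 313.4] [272.7 354.6]
62 [242.2 313.2] [266.9 354.7]
76 [241.9 323.4] [254.2 344.4]
```

View pics/n8.png

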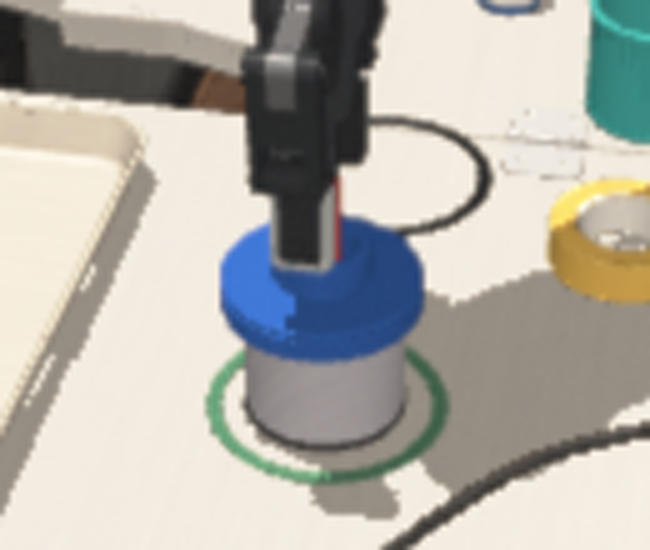

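The lid set sits level on the pot inside the ring, and blue bounds match the seated prediction (skirt bottom row 271, predicted 272). Now down to the collar.

>>> {"fn": "play_rows", "kwargs": {
  "steps": [
    {"wx": 0,"wy": 0,"wz": 0,"dx": 0,"dy": 0,"dz": -6,"fingers": 60},
    {"wx": 0,"wy": 0,"wz": 0,"dx": 0,"dy": 0,"dz": -6,"fingers": 60},
    {"wx": 0,"wy": 0,"wz": 0,"dx": 0,"dy": 0,"dz": -5,"fingers": 60},
    {"wx": 0,"wy": 0,"wz": 0,"dx": 0,"dy": 0,"dz": -3,"fingers": 60},
    {"wx": 0,"wy": 0,"wz": 0,"dx": 0,"dy": 0,"dz": 0,"fingers": 60}
  ]
}}

```text
clock: 27.0
ee_pos: [487.6, 41.5, 25.7]
tool_rot: [0.001, -3.141, -0.0]
ft_force: [0.2, 0.9, -0.2]
width: 59.7
```

>>> {"fn": "play_rows", "kwargs": {
  "steps": [
    {"wx": 0,"wy": 0,"wz": 0,"dx": 0,"dy": 0,"dz": 0,"fingers": 50},
    {"wx": 0,"wy": 0,"wz": 0,"dx": 0,"dy": 0,"dz": 0,"fingers": 44},
    {"wx": 0,"wy": 0,"wz": 0,"dx": 0,"dy": 0,"dz": 0,"fingers": 40},
    {"wx": 0,"wy": 0,"wz": 0,"dx": 0,"dy": 0,"dz": 0,"fingers": 37},
    {"wx": 0,"wy": 0,"wz": 0,"dx": 0,"dy": 0,"dz": 0,"fingers": 34},
    {"wx": 0,"wy": 0,"wz": 0,"dx": 0,"dy": 0,"dz": 0,"fingers": 30},
    {"wx": 0,"wy": 0,"wz": 0,"dx": 0,"dy": 0,"dz": 0,"fingers": 30}
  ]
}}

```text
clock: 27.7
ee_pos: [488.1, 41.5, 26.7]
tool_rot: [-0.0, 3.141, -0.0]
ft_force: [-0.7, -0.6, 5.6]
width: 36.3
```

>>> {"fn": "play_rows", "kwargs": {
  "steps": [
    {"wx": 0,"wy": 0,"wz": 0,"dx": 0,"dy": 0,"dz": 2,"fingers": 30},
    {"wx": 0,"wy": 0,"wz": 0,"dx": 0,"dy": 0,"dz": 4,"fingers": 30},
    {"wx": 0,"wy": 0,"wz": 0,"dx": 0,"dy": 0,"dz": 5,"fingers": 30},
    {"wx": 0,"wy": 0,"wz": 0,"dx": 0,"dy": 0,"dz": 6,"fingers": 30},
    {"wx": 0,"wy": 0,"wz": 0,"dx": 0,"dy": 0,"dz": 8,"fingers": 30},
    {"wx": 0,"wy": 0,"wz": 0,"dx": 0,"dy": 0,"dz": 8,"fingers": 30},
    {"wx": 0,"wy": 0,"wz": 0,"dx": 0,"dy": 0,"dz": 8,"fingers": 30},
    {"wx": 0,"wy": 0,"wz": 0,"dx": 0,"dy": 0,"dz": 8,"fingers": 30},
    {"wx": 0,"wy": 0,"wz": 0,"dx": 0,"dy": 0,"dz": 8,"fingers": 30},
    {"wx": 0,"wy": 0,"wz": 0,"dx": 0,"dy": 0,"dz": 8,"fingers": 30},
    {"wx": 0,"wy": 0,"wz": 0,"dx": 0,"dy": 0,"dz": 8,"fingers": 30},
    {"wx": 0,"wy": 0,"wz": 0,"dx": 0,"dy": 0,"dz": 8,"fingers": 30},
    {"wx": 0,"wy": 0,"wz": 0,"dx": 0,"dy": 0,"dz": 8,"fingers": 30},
    {"wx": 0,"wy": 0,"wz": 0,"dx": 0,"dy": 0,"dz": 6,"fingers": 30},
    {"wx": 0,"wy": 0,"wz": 0,"dx": 0,"dy": 0,"dz": 4,"fingers": 30},
    {"wx": 0,"wy": 0,"wz": 0,"dx": 0,"dy": 0,"dz": 2,"fingers": 30},
    {"wx": 0,"wy": 0,"wz": 0,"dx": 0,"dy": 0,"dz": 0,"fingers": 30},
    {"wx": 0,"wy": 0,"wz": 0,"dx": 0,"dy": 0,"dz": 0,"fingers": 30},
    {"wx": 0,"wy": 0,"wz": 0,"dx": 0,"dy": 0,"dz": 0,"fingers": 30},
    {"wx": 0,"wy": 0,"wz": 0,"dx": 0,"dy": 0,"dz": 0,"fingers": 30}
  ]
}}

```text
clock: 29.7
ee_pos: [487.8, 41.5, 127.1]
tool_rot: [0.0, -3.141, -0.0]
ft_force: [0.4, -0.1, -0.8]
width: 36.2
```

```bash
python3 - <<'E'
from h import *
th=np.linspace(0,2*np.pi,60)
s=get_state(); print(s['ee_pos'],s['ft_force'],s['width'])
b=vision.grab_frame("side"); cv2.imwrite("pics/side4.png",b[:,:,::-1])
for n,lo,hi in(("blue",(105,150,60),(125,255,255)),("red",(0,150,60),(6,255,255)),("green",(60,70,40),(82,255,255))):
    for a,ce,l in comps(mask(b,lo,hi)): cs=np.argwhere(l); print(n,a,ce,cs.min(0),cs.max(0))
x,y=487.9,41.5
for z,r in((150,38),(163,38),(105,7.5),(56,7.5),(58,34),(55,34)):
    q=proj("side",np.c_[x+r*np.cos(th),y+r*np.sin(th),th*0+z]); print(z,q.min(0),q.max(0))
b0=cv2.imread("pics/side0.png")[:,:,::-1]
for n,r,c in(("nub",307,216),("ink",201,372),("tape",250,395)):
    print(n,np.abs(b[r-12:r+12,c-14:c+14].astype(int)-b0[r-12:r+12,c-14:c+14]).mean())
for n in("tape_roll","grip_nub","ink_blue","inner_knob","inner_lid","pot"): print(n,[(np.round(a['centre'],1).tolist(),round(a['score'],2)) for a in vision.mark_of(n,"side")[:3]])
E
```

```text
[487.8  41.5 127.1] [ 0.4 -0.1 -0.8] 36.24417983422122
blue 48 [183.  372.1] [180 367] [185 377]
blue 712 [212.6 334.3] [196 313] [225 354]
red 149 [244.9 333.5] [234 330] [255 337]
green 48 [283.7 316.2] [271 312] [294 327]
green 61 [286.8 349.4] [271 329] [295 358]
150 [202.2 311.8] [225.3 355.7]
163 [195.9 311.5] [218.8 355.9]
105 [232.4 329.6] [237.2 338. ]
56 [254.3 329.9] [259.2 338. ]
58 [245.1 315.5] [267.3 352.5]
55 [246.4 315.5] [268.7 352.4]
nub 3.6850198412698414
ink 4.150297619047619
tape 26.96031746031746
tape_roll [([251.2, 394.1], 0.61)]
grip_nub [([312.6, 217.3], 0.63)]
ink_blue [([196.4, 373.5], 0.54)]
inner_knob [([244.3, 333.1], 0.6), ([309.3, 218.6], 0.32)]
inner_lid [([260.9, 336.0], 0.71), ([243.6, 332.9], 0.44)]
pot [([277.5, 331.6], 0.97), ([186.4, 317.8], 0.88), ([221.3, 399.9], 0.76)]
```

Blue lid is level, about 100 mm up (0.8 N is its weight), and the red knob stays at its seated height. The bystanders haven't moved. The larger tape-roll image difference is most likely the arm's shadow, since its detected position is unchanged. Handing in.

```bash
python3 -c "
from rig import env; print(env.sign_off())"
```

```text
the job is handed in; nothing more can be done
None
```

The job is handed in. The pot stands in the green ring, the inner lid is seated on it, and the blue lid is held level about 100 mm above where it sat. No verdict was reported; the clock read about 30 s of the 72 s allowed.

**What I did:** I gripped the pot lightly and slid it into the ring without lifting it, then centred it with a second squeeze at right angles. I carried the lid set by the red knob and lowered it until it touched at a reading of 46.7 mm (46.5 expected). Then I let go and lifted the blue lid alone by its collar.

**Last checks:**
- **Blue lid:** its image bounds fit a level lid at 150 mm height. The wrist reads 0.8 N, which matches its 70 g, and the finger opening is 36 mm on the 38 mm collar.
- **Inner lid:** the top of the red knob shows at row 234, inside the range of 232–237 expected for a seated lid.
- **Pot:** after the slide, the overlays in both cameras showed it centred in the green ring.
- **Bystanders:** the nub and ink bottle image patches are almost unchanged, and the tape roll is detected within about 2 px of its starting place.

**What disagreed:**
- **Tool height:** the reported height is about 37.5 mm too low. The camera images and a touch on the table agreed on this, so I corrected every height for it.
- **Tape roll:** its image patch changed more than the other two. I put that down to the arm's shadow and did not check it further.

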